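# Roll the bare roller to the yellow stripe on the check mat

### The arm

A 7-joint arm with a two-finger parallel gripper is mounted at the origin on the work surface. World frame = base frame: x ahead of the robot, y to its left, z up, the work surface at z = 0. Lengths are in m, angles in rad, forces in N, time in s.
With the tool pointing down it reaches from about 0.425 to 0.925 m from the base axis. Payload 6.8 kg.
Tool frame: the origin (TCP) lies at the very end of the fingers, on their centre line; the grasp point (between the pads) lies 19 mm behind it; z points along the fingers, y is the line along which they close (so a half turn about z gives the same grasp; the last joint's range is limited). The gripper opens to 85 mm and grips with 20 to 120 N. Pads are 22 mm wide; open, the fingers measure 114 mm over their backs; the gripper's body (76 mm by 85 mm) begins 54 mm behind the grasp point. The pads swing forward as they close: fully open they stand 13 mm farther back than shut.
Start: joints at [1.024, 0.477, 0.022, 1.555, -0.011, 1.109, -0.083], TCP at [0.287, -0.611, 0.231] pointing down, gripper open.
Joint ranges: [-2.96, 2.96], [-0.34, 2.1], [-1.41, 1.46], [0.24, 2.44], [-1.37, 4.51], [0.17, 1.92], [-2.96, 2.96]. Speed limits (rad/s): [2.39, 2.39, 3.14, 3.14, 3.14, 3.14, 3.14].

### API

Orientations are given as a unit quaternion [w, x, y, z].
In Python, from station import telemetry, viewer, job, search_frame, cut_out gives the robot as it stands. The module is installed in compiled form; this text tells all that it offers.
- The arm moves only by the shell command python3 -m crank 'ROWS' [FORCE]. ROWS is JSON, a list of rows, each an object with "delta_rot": the turn, a rotation vector about the tool's x, y, z in degrees, a list of three; "xyz": the shift along the tool's x, y, z in m, a list of three; "fingers": the gripper command: -1 is fully open, 1 is shut, values between are in proportion. In form: [{"delta_rot": [ax, ay, az], "xyz": [dx, dy, dz], "fingers": fingers}, ...]. A call has 1 to 10 rows; each row is the pose to reach, as a shift and turn from the pose commanded when the call began, along the tool's axes at that moment; what a row does not reach only later rows make up. A row lasts 1/10 s, in which the tool goes at most 50 mm and 8.59 degrees, less where a joint would pass 70% of its speed; a pose out of reach is approached as far as the arm can. A call with a gripper value outside its range is refused whole. The fingers move at their own pace and stop on an object; FORCE is the grip in N (left out, the last holds). Time passes only in rows, so rows that repeat a pose let the fingers close. It gives the time, the measured TCP pose, the force, the opening and the grip force at its end, in the units of the state.
- telemetry.get_obs(): the state, without advancing time (a new reading comes with each control period).
- viewer.read_camera(name): name is "side" or "top" or "wrist"; returns a dict with "img" (400x640x3 uint8, red, green, blue), "fx", "fy", "cx", "cy" (pixels), "k1" (the pictures are not rectified: a ray, as slopes to the right and down, at radius r is drawn at 1 + k1 r^2 times it, then the intrinsics apply), "origin" and "rotation" of the camera in the world. Camera axes: x right, y up, looking along -z (the intrinsics and any distortion apply to the point x, -y, -z); pixel columns grow to the right and rows downward; lengths in m; the calibration is good to about 2 mm. A picture is of the moment at which its call begins. There is no depth.
- job.hand_in(): hands the job in; it is judged then, once.
Trained networks look in the newest picture that a camera, given by its name, has taken for a name from the list of things; names that differ only in an ending like _2 or _b are one class to them, and where a whole thing is asked for, a point or a joint stands for the part that bears it (a point fixed in the world has none). Each returns a list of dicts, best first, with "score" (0 to 1); they miss things now and then, are a little off and sometimes report something else, mostly with a low value. They report only what shows in the picture. A call takes as long as a camera call. They do not tell look-alikes from the thing itself.
- search_frame(camera, thing): "pixel" ([column, row] in pixels, amid what is visible of it).
- cut_out(camera, thing): "pixels" (400x640 bool, what is visible of it) and "pixel" ([column, row] in pixels, amid what is visible of it).
The state is a dict: "t": time; "q": joint angles; "joint_vel": joint speeds; "joint_torque": joint torques, N m; "eef_pos": TCP position; "tool_rot": TCP orientation; "contact_force": force on the tool from outside, world axes, zero at the start; "torque": the same for the moment, N m; "gripper_width": opening from 0.0 (shut) to 1.0 (fully open); "grasp_force": force on a finger pad.
Only numpy, scipy, OpenCV 4.12 (cv2) and the standard library are available. Lean on these libraries where they do the work, as an engineer would, in place of code of your own. Each camera call takes 0.05 s, during which the arm holds its last target. There are 200 camera calls.

### The job

To check that a machine roller is straight, roll the bare steel roller along the grey mat until it lies still along the yellow stripe, its centre line over the stripe. Roll it all the way: do not lift it off the mat or drag it without turning. Leave the black roller where it is.

Things in the scene. Friction and masses are not known exactly. Their poses are not given: they have to be found in the camera images.
- steel_roller: Bare shiny steel roller on one end of the grey mat: smooth cylinder, 40 mm diameter, 140 mm long plus a 12 mm thin stub at each end, red line along it, 0.35 to 0.65 kg. Origin at its centre, 20 mm above the mat; x along its axis, y and z turn as it rolls (z, the red line's side, starts up). Rolls when pushed from the side at mid-height; after a slow push it stops within about 10 mm.
- yellow_stripe: Yellow stripe painted flat on the mat, fixed, 210 mm long, 26 mm wide. Origin at its centre on the mat's surface; x along the stripe, y across it (the way the roller rolls), z up. A like blue stripe, parallel and 50 to 90 mm beside it, is not the target. The steel roller starts 150 to 290 mm away, within 7 degrees of parallel; the way between is clear.
- rubber_roller: Black rubber-covered roller of the same shape and size, with a white line, at the other end of the mat from the steel one, beyond the stripes: to be left where it is. Origin at its centre, x along its axis.
- check_mat: Grey mat, fixed flat on the table: 240 mm (its x, along the stripes) by 620 mm (its y, the way the rollers roll), 4 mm thick. Origin at the middle of its underside, on the table. Both rollers lie on it, one near each end, the stripes between them.
There are look-alikes about, which are no part of the job. Leave any orange or turquoise look-alike of the steel_roller alone.

How it is judged:
By the outcome, as a careful person would: the job done as asked, in the order asked, and still so for the second after the job is handed in, with the robot touching nothing.
It also fails if it takes over 40 s, if anything falls off the work surface, if the arm or the gripper's body presses on something with over 40 N, if the wrist force passes 120 N, or if a joint passes its speed limit or range.

## Working session

There is one attempt and no reset: what is moved stays moved. The work goes in short steps, Python scripts to look and compute and a shell command to move; the robot and the scene stay as the last step left them, time stands still between calls to the robot, and variables do not carry over. Pictures are saved under pics/ and viewed, at most 10 in all, crops included, and the job is handed in when it is done.

```bash
mkdir -p pics; cat > h.py <<'E'
import numpy as np, cv2
from station import telemetry, viewer, job, search_frame, cut_out
def ray(c,px):
    d=np.array([(px[0]-c["cx"])/c["fx"],(px[1]-c["cy"])/c["fy"]]);u=d.copy()
    for _ in range(20): u=d/(1+c["k1"]*(u@u))
    return np.array(c["origin"]),np.array(c["rotation"])@np.array([u[0],-u[1],-1])
def onz(c,px,z):
    o,d=ray(c,np.array(px,float));return o+d*(z-o[2])/d[2]
def save(n,im): cv2.imwrite("pics/"+n,im[:,:,::-1])
E
python3 - <<'E'
from h import *
ob=telemetry.get_obs();print({k:np.round(ob[k],3) for k in ob})
ims=[]
for n in ["top","side"]:
    c=viewer.read_camera(n);ims.append(c["img"]);print(n,np.round(c["origin"],3),np.round(c["rotation"],2).tolist(),c["fx"],c["k1"])
    for th in ["steel_roller","yellow_stripe","rubber_roller","check_mat"]:
        for r in cut_out(n,th):
            p=r["pixel"];print(th,round(r["score"],2),np.round(p),r["pixels"].sum(),np.round(onz(c,p,.024 if "roller" in th else .004),3))
save("top.png",ims[0]);save("side.png",ims[1])
E
```

```text
{'t': np.float64(0.0), 'q': array([ 1.024,  0.478,  0.022,  1.556, -0.012,  1.109, -0.083]), 'joint_vel': array([-0.001,  0.   ,  0.001, -0.   ,  0.001, -0.   , -0.001]), 'joint_torque': array([-1.0000e-03, -5.9645e+01,  1.6080e+00, -2.8120e+01,  1.3000e-02,
        9.0000e-03,  0.0000e+00]), 'eef_pos': array([ 0.286, -0.611,  0.23 ]), 'tool_rot': array([-0.001,  0.976,  0.218, -0.   ]), 'contact_force': array([ 0.009,  0.651, -0.779]), 'torque': array([ 0.035,  0.029, -0.017]), 'grasp_force': np.float64(0.0), 'gripper_width': np.float64(0.998)}
top [ 0.28  -0.034  1.178] [0.71, 0.05, -0.06, -0.7] 515.290137025186 -0.1311056327552889Traceback (most recent call last):
  File "<stdin>", line 8, in <module>
  File "h.py", line 8, in onz
    o,d=ray(c,np.array(px,float));return o+d*(z-o[2])/d[2]
        ~~~^^^^^^^^^^^^^^^^^^^^^^
  File "h.py", line 6, in ray
    return np.array(c["origin"]),np.array(c["rotation"])@np.array([u[0],-u[1],-1])
                                 ~~~~~~~~~~~~~~~~~~~~~~~^~~~~~~~~~~~~~~~~~~~~~~~~~
ValueError: matmul: Input operand 1 has a mismatch in its core dimension 0, with gufunc signature (n?,k),(k,m?)->(n?,m?) (size 3 is different from 4)
```

```bash
sed -i 's/^import numpy.*/&\nfrom scipy.spatial.transform import Rotation as R/; s/np.array(c\["rotation"\])@np.array(\(.*\))$/R.from_quat(np.roll(c["rotation"],-1)).apply(\1)/' h.py
python3 - <<'E'
from h import *
ims=[]
for n in ["top","side"]:
    c=viewer.read_camera(n);ims.append(c["img"]);print(n,np.round(c["origin"],3))
    for th in ["steel_roller","yellow_stripe","rubber_roller","check_mat"]:
        for r in cut_out(n,th):
            p=r["pixel"];z=.024 if "roller" in th else .004
            (cc,wh,a)=cv2.minAreaRect(np.argwhere(r["pixels"])[:,::-1].astype(np.float32))
            b=cv2.boxPoints((cc,wh,a));b=[onz(c,q,z)[:2] for q in b];i=0 if np.linalg.norm(b[1]-b[0])>np.linalg.norm(b[2]-b[1]) else 1
            d=b[i+1]-b[i];print(th,round(r["score"],2),np.round(p),r["pixels"].sum(),np.round(onz(c,p,z),3),"rectmid",np.round(np.mean(b,0),3),"len",np.round(np.linalg.norm(d),3),"yaw",np.round(np.degrees(np.arctan2(d[1],d[0]))%180,1))
save("top.png",ims[0]);save("side.png",ims[1])
E
```

```text
top [ 0.28  -0.034  1.178]
steel_roller 0.84 [453. 271.] 1173 [ 0.314 -0.342  0.024] rectmid [ 0.316 -0.341] len 0.16 yaw 24.1
steel_roller 0.69 [390. 147.] 1089 [ 0.599 -0.198  0.024] rectmid [ 0.592 -0.191] len 0.163 yaw 179.6
steel_roller 0.68 [366. 272.] 1146 [ 0.311 -0.145  0.024] rectmid [ 0.312 -0.143] len 0.16 yaw 108.6
yellow_stripe 0.59 [305. 157.] 944 [ 0.574 -0.002  0.004] rectmid [0.57  0.002] len 0.209 yaw 5.6
rubber_roller 0.74 [197. 167.] 1039 [0.542 0.245 0.024] rectmid [0.541 0.241] len 0.162 yaw 6.1
check_mat 0.88 [291. 159.] 21367 [0.569 0.031 0.004] rectmid [0.566 0.038] len 0.641 yaw 95.1
side [-0.117  0.584  0.841]
steel_roller 0.86 [438. 176.] 860 [ 0.31  -0.337  0.024] rectmid [ 0.314 -0.337] len 0.166 yaw 23.9
steel_roller 0.64 [389. 218.] 832 [ 0.312 -0.127  0.024] rectmid [ 0.313 -0.14 ] len 0.176 yaw 110.4
steel_roller 0.59 [317. 159.] 749 [ 0.594 -0.184  0.024] rectmid [ 0.594 -0.191] len 0.174 yaw 179.5
yellow_stripe 0.64 [274. 201.] 476 [ 0.576 -0.003  0.004] rectmid [ 0.571 -0.   ] len 0.208 yaw 4.4
rubber_roller 0.92 [204. 256.] 1091 [0.549 0.238 0.024] rectmid [0.543 0.241] len 0.171 yaw 4.4
check_mat 0.68 [246. 232.] 14284 [0.551 0.116 0.004] rectmid [0.581 0.015] len 0.779 yaw 100.2
```

View pics/top.png

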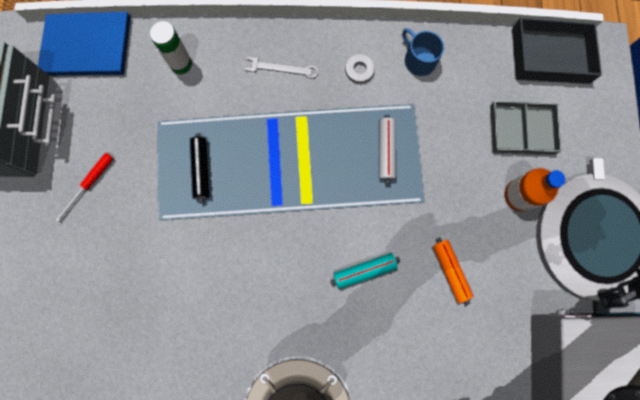

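View pics/side.png

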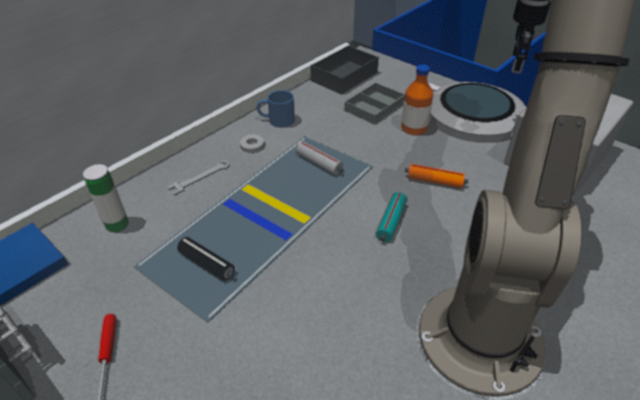

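The picture shows three roller candidates in the top view: bare steel (388,148) on the mat, orange (453,271), and turquoise (366,272). Only the one at (388,148) is bare metal and on the mat, at the opposite end from the black roller at (200,168). The yellow stripe is at (304,160), with the blue one at (274,162) beyond it. I'll confirm with a crop.

```bash
cat >> h.py <<'E'
def to(x,y,z,yaw):
    "target world TCP, yaw of tool y axis (deg), tool down -> tool-frame shift, turn"
    o=telemetry.get_obs();r=R.from_quat(np.roll(o["tool_rot"],-1))
    ty=np.array([np.cos(np.radians(yaw)),np.sin(np.radians(yaw)),0]);tz=np.array([0,0,-1.]);T=R.from_matrix(np.c_[np.cross(ty,tz),ty,tz])
    print("t",round(float(o["t"]),2),"xyz",np.round(r.inv().apply(np.array([x,y,z])-o["eef_pos"]),4),"rot",np.round((r.inv()*T).as_rotvec(degrees=True),1))
E
python3 - <<'E'
from h import *
im=cv2.imread("pics/top.png")[95:225,150:430];cv2.imwrite("pics/crop.png",cv2.resize(im,None,fx=2.8,fy=2.8,interpolation=cv2.INTER_CUBIC))
to(.594,-.265,.15,-.5)
E
```

```text
t 0.6 xyz [ 0.4251 -0.1828  0.0813] rot [  0.    0.  -64.4]
```

View pics/crop.png

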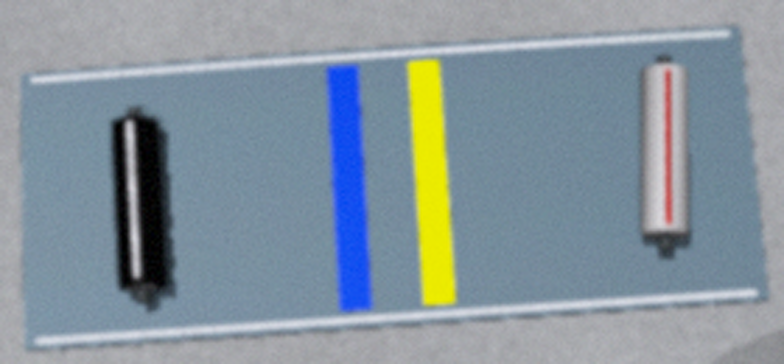

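The crop confirms the bare metal roller with the red line at crop (665,150), the yellow stripe at (432,182) and the blue stripe beyond it at (350,187). Next I'll raise the tool and go over behind the roller.

```bash
python3 -m crank '[{"delta_rot":[0,0,0],"xyz":[0,0,-0.05],"fingers":-1},{"delta_rot":[0,0,0],"xyz":[0,0,-0.10],"fingers":-1},{"delta_rot":[0,0,-8],"xyz":[0.04,-0.018,-0.12],"fingers":-1},{"delta_rot":[0,0,-16],"xyz":[0.085,-0.037,-0.12],"fingers":-1},{"delta_rot":[0,0,-24],"xyz":[0.13,-0.056,-0.12],"fingers":-1},{"delta_rot":[0,0,-32],"xyz":[0.175,-0.075,-0.12],"fingers":-1},{"delta_rot":[0,0,-40],"xyz":[0.22,-0.095,-0.12],"fingers":-1},{"delta_rot":[0,0,-48],"xyz":[0.265,-0.114,-0.12],"fingers":-1},{"delta_rot":[0,0,-56],"xyz":[0.31,-0.133,-0.12],"fingers":-1},{"delta_rot":[0,0,-64],"xyz":[0.35,-0.15,-0.10],"fingers":-1}]'
python3 -c "
from h import *
to(.594,-.265,.15,-.5)
to(.594,-.265,.003,-.5)"
```

```text
t: 1.6
eef_pos: [0.5428, -0.3249, 0.3343]
tool_rot: [0.003, 0.71, 0.704, 0.001]
contact_force: [1.6, -0.6, 0.3]
gripper_width: 1.001
grasp_force: 0.0
t 1.6 xyz [0.0607 0.0496 0.1844] rot [0.3 0.1 0. ]
t 1.6 xyz [0.0611 0.0488 0.3314] rot [0.3 0.1 0. ]
```

```bash
python3 -m crank '[{"delta_rot":[0,0,0],"xyz":[0.03,0.025,0.03],"fingers":-1},{"delta_rot":[0,0,0],"xyz":[0.055,0.045,0.06],"fingers":-1},{"delta_rot":[0,0,0],"xyz":[0.061,0.049,0.10],"fingers":-1},{"delta_rot":[0,0,0],"xyz":[0.061,0.049,0.14],"fingers":-1},{"delta_rot":[0,0,0],"xyz":[0.061,0.049,0.18],"fingers":-1},{"delta_rot":[0,0,0],"xyz":[0.061,0.049,0.18],"fingers":-1},{"delta_rot":[0,0,0],"xyz":[0.061,0.049,0.18],"fingers":-1}]'
cat >> h.py <<'E'
def look(cams=("wrist","top","side"),things=("steel_roller","yellow_stripe")):
    out={}
    for n in cams:
        c=viewer.read_camera(n);out[n]=c
        for th in things:
            z=.024 if "roller" in th else .004
            for r in cut_out(n,th):
                (cc,wh,a)=cv2.minAreaRect(np.argwhere(r["pixels"])[:,::-1].astype(np.float32))
                b=[onz(c,q,z)[:2] for q in cv2.boxPoints((cc,wh,a))];m=np.mean(b,0)
                if m[0]<.45: continue
                i=0 if np.linalg.norm(b[1]-b[0])>np.linalg.norm(b[2]-b[1]) else 1;d=b[i+1]-b[i]
                print(n,th,round(r["score"],2),np.round(cc),"mid",np.round(m,4),"len",np.round(np.linalg.norm(d),3),"yaw",np.round((np.degrees(np.arctan2(d[1],d[0]))+90)%180-90,1))
    return out
E
python3 - <<'E'
from h import *
o=look();save("w1.png",np.vstack([o["wrist"]["img"]]))
to(.594,-.265,.003,-.5)
E
```

```text
t: 2.3
eef_pos: [0.5899, -0.2664, 0.1518]
tool_rot: [-0.0, 0.712, 0.702, -0.0]
contact_force: [0.1, -1.1, 1.1]
gripper_width: 0.998
grasp_force: 0.0
wrist steel_roller 0.92 [327. 119.] mid [ 0.5955 -0.1951] len 0.164 yaw -0.4
top steel_roller 0.83 [387. 150.] mid [ 0.5935 -0.1922] len 0.165 yaw -0.4
top yellow_stripe 0.57 [304. 160.] mid [0.5704 0.001 ] len 0.21 yaw 4.3
side steel_roller 0.57 [319. 158.] mid [ 0.595  -0.1907] len 0.171 yaw -1.5
side yellow_stripe 0.95 [276. 203.] mid [5.715e-01 4.000e-04] len 0.213 yaw 5.4
t 2.75 xyz [0.0017 0.0037 0.1491] rot [ 0.1  0.  -0.4]
```

View pics/w1.png

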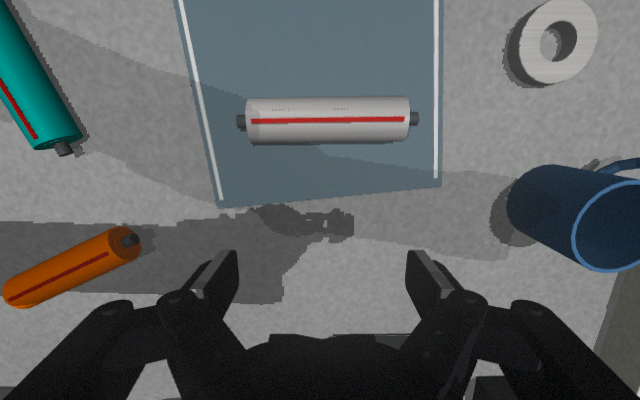

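The wrist view shows the steel roller at (327,119) ahead of the fingers, with nothing between. Next I'll descend behind it.

```bash
python3 -m crank '[{"delta_rot":[0,0,0],"xyz":[0.002,0.004,0.045],"fingers":-1},{"delta_rot":[0,0,0],"xyz":[0.002,0.004,0.09],"fingers":-1},{"delta_rot":[0,0,0],"xyz":[0.002,0.004,0.12],"fingers":-1},{"delta_rot":[0,0,0],"xyz":[0.002,0.004,0.14],"fingers":-1},{"delta_rot":[0,0,0],"xyz":[0.002,0.004,0.147],"fingers":-1},{"delta_rot":[0,0,0],"xyz":[0.002,0.004,0.147],"fingers":-1},{"delta_rot":[0,0,0],"xyz":[0.002,0.004,0.147],"fingers":-1}]'
python3 - <<'E'
from h import *
o=look(("wrist","side"));save("w2.png",np.hstack([o["wrist"]["img"][:,100:540],o["side"]["img"][80:280,200:420].repeat(2,0).repeat(2,1)][:2])[:, :800])
E
```

```text
t: 3.45
eef_pos: [0.5948, -0.2647, 0.0056]
tool_rot: [0.001, 0.712, 0.702, 0.0]
contact_force: [0.3, 0.4, 0.3]
gripper_width: 1.0
grasp_force: 0.0
wrist steel_roller 0.95 [321. 119.] mid [ 0.5952 -0.1955] len 0.165 yaw -0.1
side steel_roller 0.95 [319. 157.] mid [ 0.5978 -0.1927] len 0.169 yaw -1.1
side yellow_stripe 0.69 [275. 204.] mid [0.5725 0.0014] len 0.214 yaw 4.4
```

View pics/w2.png

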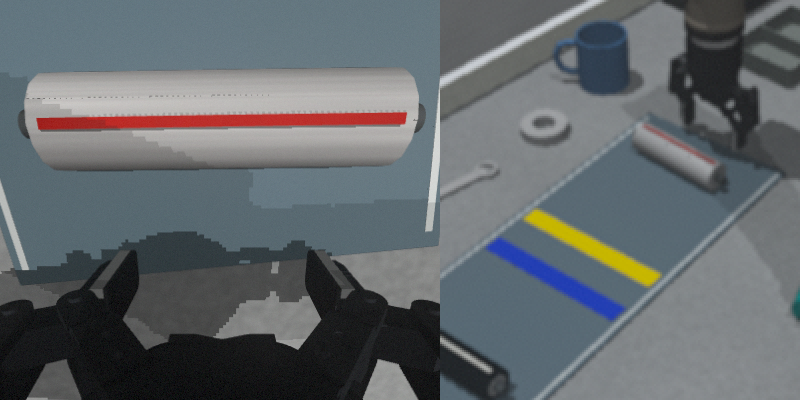

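Fingers straddle the midpoint behind the roller (roller at (220,120) in the picture). Now the slow push with a gentle turn.

```bash
python3 -m crank '[{"delta_rot":[0,0,-0.5],"xyz":[0.012,0,0.001],"fingers":-1},{"delta_rot":[0,0,-0.5],"xyz":[0.024,0,0.001],"fingers":-1},{"delta_rot":[0,0,-0.5],"xyz":[0.030,0,0.001],"fingers":-1},{"delta_rot":[0,0,-0.5],"xyz":[0.033,0,0.001],"fingers":-1},{"delta_rot":[0,0,-0.5],"xyz":[0.036,0,0.001],"fingers":-1},{"delta_rot":[0,0,-0.5],"xyz":[0.039,0,0.001],"fingers":-1},{"delta_rot":[0,0,-0.5],"xyz":[0.042,0,0.001],"fingers":-1},{"delta_rot":[0,0,-0.7],"xyz":[0.045,0,0.001],"fingers":-1},{"delta_rot":[0,0,-0.9],"xyz":[0.048,0,0.001],"fingers":-1},{"delta_rot":[0,0,-1.2],"xyz":[0.051,0,0.001],"fingers":-1}]'
python3 -c "
from h import *
look()"
```

```text
t: 4.75
eef_pos: [0.5946, -0.2133, 0.0033]
tool_rot: [0.0, 0.705, 0.709, 0.0]
contact_force: [0.4, -0.5, 0.5]
gripper_width: 1.002
grasp_force: 0.1
wrist steel_roller 0.8 [324. 211.] mid [ 0.5951 -0.1843] len 0.164 yaw -0.0
top steel_roller 0.79 [380. 148.] mid [ 0.5956 -0.1764] len 0.165 yaw 0.8
top yellow_stripe 0.57 [303. 160.] mid [0.5695 0.0026] len 0.209 yaw 5.2
top yellow_stripe 0.35 [380. 149.] mid [ 0.5986 -0.1788] len 0.168 yaw 1.1
side steel_roller 0.98 [315. 161.] mid [ 0.5952 -0.1745] len 0.17 yaw -0.2
side yellow_stripe 0.95 [276. 204.] mid [0.5719 0.0014] len 0.215 yaw 4.5
```

```bash
python3 -m crank '[{"delta_rot":[0,0,-0.2],"xyz":[0.004,0,0],"fingers":-1},{"delta_rot":[0,0,-0.5],"xyz":[0.008,0,0],"fingers":-1},{"delta_rot":[0,0,-1],"xyz":[0.012,0,0],"fingers":-1},{"delta_rot":[0,0,-1.5],"xyz":[0.016,-0.001,0],"fingers":-1},{"delta_rot":[0,0,-2],"xyz":[0.020,-0.001,0],"fingers":-1},{"delta_rot":[0,0,-2.5],"xyz":[0.024,-0.001,0],"fingers":-1},{"delta_rot":[0,0,-3],"xyz":[0.028,-0.001,0],"fingers":-1},{"delta_rot":[0,0,-3.5],"xyz":[0.032,-0.002,0],"fingers":-1},{"delta_rot":[0,0,-4],"xyz":[0.036,-0.002,0],"fingers":-1},{"delta_rot":[0,0,-4.4],"xyz":[0.040,-0.002,0],"fingers":-1}]'
python3 -m crank '[{"delta_rot":[0,0,0],"xyz":[0.004,0,0],"fingers":-1},{"delta_rot":[0,0,0],"xyz":[0.008,0,0],"fingers":-1},{"delta_rot":[0,0,0],"xyz":[0.012,0,0],"fingers":-1},{"delta_rot":[0,0,0],"xyz":[0.016,0,0],"fingers":-1},{"delta_rot":[0,0,0],"xyz":[0.020,0,0],"fingers":-1},{"delta_rot":[0,0,0],"xyz":[0.024,0,0],"fingers":-1},{"delta_rot":[0,0,0],"xyz":[0.028,0,0],"fingers":-1},{"delta_rot":[0,0,0],"xyz":[0.032,0,0],"fingers":-1},{"delta_rot":[0,0,0],"xyz":[0.036,0,0],"fingers":-1},{"delta_rot":[0,0,0],"xyz":[0.040,0,0],"fingers":-1}]'
python3 -c "
from h import *
look()"
```

```text
t: 6.2
eef_pos: [0.5923, -0.1731, 0.0033]
tool_rot: [-0.0, 0.677, 0.736, -0.0]
contact_force: [0.6, -0.6, 0.2]
gripper_width: 0.996
grasp_force: 0.2
t: 7.2
eef_pos: [0.5891, -0.1332, 0.0033]
tool_rot: [0.0, 0.677, 0.736, -0.0]
contact_force: [-0.5, -1.1, -0.5]
gripper_width: 1.002
grasp_force: 0.1
wrist steel_roller 0.63 [340. 206.] mid [ 0.5954 -0.1013] len 0.164 yaw 0.5
wrist yellow_stripe 0.64 [309.   2.] mid [ 0.5732 -0.0147] len 0.211 yaw 4.7
top steel_roller 0.62 [344. 148.] mid [ 0.5934 -0.0912] len 0.165 yaw 0.5
top yellow_stripe 0.79 [303. 160.] mid [0.57   0.0018] len 0.21 yaw 5.6
side steel_roller 0.83 [294. 176.] mid [ 0.5944 -0.0907] len 0.174 yaw -0.2
side yellow_stripe 0.65 [276. 203.] mid [0.572  0.0008] len 0.213 yaw 4.6
```

The push rolled it but didn't turn it: line contact resists twisting, so yaw stays at 0.5°. I'll straddle it, nip it lightly and twist it in place, then roll on.

```bash
python3 -m crank '[{"delta_rot":[0,0,0],"xyz":[-0.02,0,0],"fingers":-1},{"delta_rot":[0,0,0],"xyz":[-0.03,0,-0.03],"fingers":-1},{"delta_rot":[0,0,8],"xyz":[-0.03,0,-0.07],"fingers":-1},{"delta_rot":[0,0,16],"xyz":[-0.03,0,-0.11],"fingers":-1},{"delta_rot":[0,0,24],"xyz":[-0.02,0,-0.11],"fingers":-1},{"delta_rot":[0,0,32],"xyz":[0,0,-0.11],"fingers":-1},{"delta_rot":[0,0,40],"xyz":[0.02,0,-0.11],"fingers":-1},{"delta_rot":[0,0,48],"xyz":[0.04,0,-0.11],"fingers":-1},{"delta_rot":[0,0,56],"xyz":[0.04,0,-0.11],"fingers":-1},{"delta_rot":[0,0,64],"xyz":[0.04,0,-0.11],"fingers":-1}]'
python3 -m crank '[{"delta_rot":[0,0,8],"xyz":[0,0,0],"fingers":-1},{"delta_rot":[0,0,16],"xyz":[0,0,0],"fingers":-1},{"delta_rot":[0,0,24],"xyz":[0,0,0],"fingers":-1},{"delta_rot":[0,0,30],"xyz":[0,0,0],"fingers":-1},{"delta_rot":[0,0,30],"xyz":[0,0,0],"fingers":-1}]'
python3 -c "
from h import *
look()
to(.594,-.092,.01,-89.5);print(np.round(telemetry.get_obs()['q'],2))"
```

```text
t: 8.65
eef_pos: [0.5857, -0.0926, 0.1134]
tool_rot: [-0.0, 0.965, 0.263, 0.0]
contact_force: [-0.8, -0.5, 0.2]
gripper_width: 1.0
grasp_force: 0.0
t: 9.15
eef_pos: [0.5857, -0.0936, 0.1133]
tool_rot: [0.0, 1.0, 0.006, -0.0]
contact_force: [-0.5, 0.0, 0.2]
gripper_width: 1.0
grasp_force: 0.0
wrist steel_roller 0.61 [320. 189.] mid [ 0.5938 -0.0941] len 0.167 yaw 2.1
wrist yellow_stripe 0.72 [220. 203.] mid [ 0.5713 -0.0014] len 0.211 yaw 5.5
top yellow_stripe 0.8 [303. 160.] mid [0.5699 0.0015] len 0.208 yaw 5.1
side steel_roller 0.96 [293. 176.] mid [ 0.595  -0.0901] len 0.173 yaw -0.4
side yellow_stripe 0.71 [276. 204.] mid [0.5712 0.0014] len 0.216 yaw 4.9
t 9.6 xyz [ 0.0083 -0.0016  0.1033] rot [-0.   0.   0.3]
[ 0.02  0.48  0.05  1.86 -0.03  0.8  -1.48]
```

```bash
python3 -m crank '[{"delta_rot":[0,0,0],"xyz":[0.008,0,0.04],"fingers":-1},{"delta_rot":[0,0,0],"xyz":[0.008,0,0.075],"fingers":-1},{"delta_rot":[0,0,0],"xyz":[0.008,0,0.095],"fingers":-1},{"delta_rot":[0,0,0],"xyz":[0.008,0,0.103],"fingers":-0.3},{"delta_rot":[0,0,0],"xyz":[0.008,0,0.103],"fingers":-0.2},{"delta_rot":[0,0,0],"xyz":[0.008,0,0.103],"fingers":-0.1},{"delta_rot":[0,0,0],"xyz":[0.008,0,0.103],"fingers":0},{"delta_rot":[0,0,0],"xyz":[0.008,0,0.103],"fingers":0.05},{"delta_rot":[0,0,0],"xyz":[0.008,0,0.103],"fingers":0.1},{"delta_rot":[0,0,0],"xyz":[0.008,0,0.103],"fingers":0.1}]' 20
python3 - <<'E'
from h import *
o=look(("wrist","side"));save("w3.png",np.hstack([o["wrist"]["img"][:,100:540],o["side"]["img"][80:280,200:420].repeat(2,0).repeat(2,1)])[:, :800])
E
```

```text
t: 10.6
eef_pos: [0.5947, -0.0936, 0.0116]
tool_rot: [0.0, 1.0, 0.006, 0.001]
contact_force: [-0.9, 0.4, 6.9]
gripper_width: 0.454
grasp_force: 19.7
wrist steel_roller 0.76 [322. 215.] mid [ 0.6134 -0.0954] len 0.128 yaw 3.3
wrist yellow_stripe 0.96 [157. 244.] mid [ 0.5804 -0.001 ] len 0.194 yaw 6.4
side steel_roller 0.82 [294. 176.] mid [ 0.5929 -0.091 ] len 0.17 yaw 0.1
side yellow_stripe 0.89 [276. 204.] mid [0.5696 0.0013] len 0.208 yaw 4.6
side yellow_stripe 0.37 [295. 177.] mid [ 0.6084 -0.1069] len 0.173 yaw 1.4
```

View pics/w3.png

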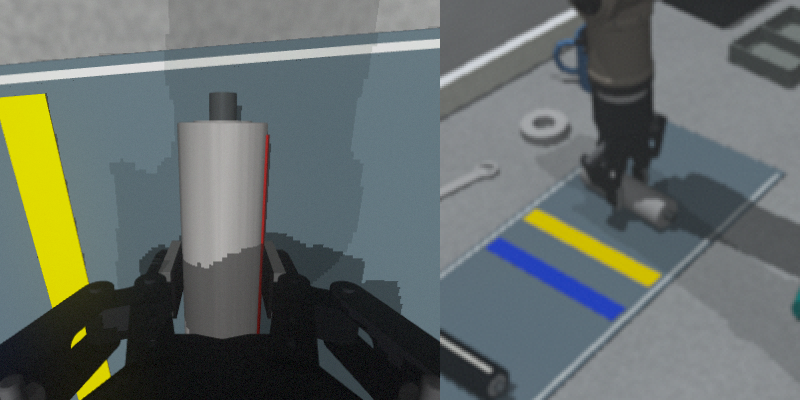

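The roller is nipped at picture (222,230), the yellow stripe is to the left at (40,200), and nothing is lifted. Next I'll twist it in place by 4.5° and loosen to a cage.

```bash
python3 -m crank '[{"delta_rot":[0,0,-1],"xyz":[0,0,0],"fingers":0.1},{"delta_rot":[0,0,-2],"xyz":[0,0,0],"fingers":0.1},{"delta_rot":[0,0,-3],"xyz":[0,0,0],"fingers":0.1},{"delta_rot":[0,0,-4],"xyz":[0,0,0],"fingers":0.1},{"delta_rot":[0,0,-4.5],"xyz":[0,0,0],"fingers":0.1},{"delta_rot":[0,0,-4.5],"xyz":[0,0,0],"fingers":0.1},{"delta_rot":[0,0,-4.5],"xyz":[0,0,0],"fingers":0.05},{"delta_rot":[0,0,-4.5],"xyz":[0,0,0],"fingers":0},{"delta_rot":[0,0,-4.5],"xyz":[0,0,0],"fingers":-0.05},{"delta_rot":[0,0,-4.5],"xyz":[0,0,0],"fingers":-0.08}]'
python3 - <<'E'
from h import *
o=look(("wrist","side","top"));save("w4.png",np.hstack([o["wrist"]["img"][:,100:540],o["side"]["img"][80:280,200:420].repeat(2,0).repeat(2,1)])[:, :800])
to(.571-.00,.001,.0116,-84.8)
E
```

```text
t: 11.9
eef_pos: [0.5936, -0.0935, 0.0102]
tool_rot: [-0.0, 0.999, 0.046, -0.0]
contact_force: [-0.2, -0.2, -0.8]
gripper_width: 0.54
grasp_force: 0.0
wrist steel_roller 0.85 [326. 213.] mid [ 0.6138 -0.0956] len 0.128 yaw 9.7
wrist yellow_stripe 0.89 [155. 235.] mid [ 0.5756 -0.0015] len 0.204 yaw 6.5
side steel_roller 0.88 [294. 175.] mid [ 0.596  -0.0924] len 0.173 yaw 3.9
side yellow_stripe 0.92 [276. 203.] mid [0.5724 0.0014] len 0.213 yaw 5.5
top yellow_stripe 0.96 [303. 150.] mid [0.5941 0.0037] len 0.159 yaw 5.1
t 12.35 xyz [-0.014  -0.0963 -0.0013] rot [ 0. -0.  0.]
```

View pics/w4.png

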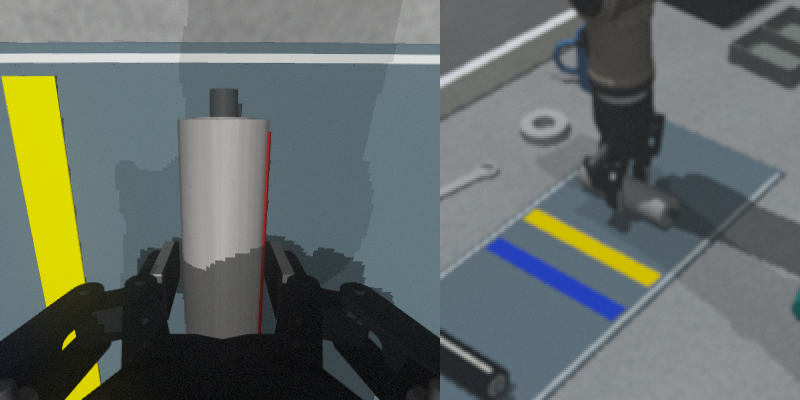

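The wrist view shows the roller (222,230) now turned with the tool and square to the mat's white edge line, and the fingers clear it on both sides. I'll roll it caged along the normal.

```bash
python3 -m crank '[{"delta_rot":[0,0,0],"xyz":[0,-0.002,-0.001],"fingers":-0.08},{"delta_rot":[0,0,0],"xyz":[0,-0.004,-0.001],"fingers":-0.08},{"delta_rot":[0,0,0],"xyz":[0,-0.007,-0.001],"fingers":-0.08},{"delta_rot":[0,0,0],"xyz":[0,-0.010,-0.001],"fingers":-0.08},{"delta_rot":[0,0,0],"xyz":[0,-0.014,-0.001],"fingers":-0.08},{"delta_rot":[0,0,0],"xyz":[0,-0.018,-0.001],"fingers":-0.08},{"delta_rot":[0,0,0],"xyz":[0,-0.022,-0.001],"fingers":-0.08},{"delta_rot":[0,0,0],"xyz":[0,-0.026,-0.001],"fingers":-0.08},{"delta_rot":[0,0,0],"xyz":[0,-0.030,-0.001],"fingers":-0.08},{"delta_rot":[0,0,0],"xyz":[0,-0.034,-0.001],"fingers":-0.08}]'
python3 -m crank '[{"delta_rot":[0,0,0],"xyz":[0,-0.004,0],"fingers":-0.08},{"delta_rot":[0,0,0],"xyz":[0,-0.008,0],"fingers":-0.08},{"delta_rot":[0,0,0],"xyz":[0,-0.012,0],"fingers":-0.08},{"delta_rot":[0,0,0],"xyz":[0,-0.016,0],"fingers":-0.08},{"delta_rot":[0,0,0],"xyz":[0,-0.020,0],"fingers":-0.08},{"delta_rot":[0,0,0],"xyz":[0,-0.024,0],"fingers":-0.08},{"delta_rot":[0,0,0],"xyz":[0,-0.028,0],"fingers":-0.08},{"delta_rot":[0,0,0],"xyz":[0,-0.032,0],"fingers":-0.08},{"delta_rot":[0,0,0],"xyz":[0,-0.036,0],"fingers":-0.08},{"delta_rot":[0,0,0],"xyz":[0,-0.040,0],"fingers":-0.08}]'
python3 -m crank '[{"delta_rot":[0,0,0],"xyz":[0,-0.004,0],"fingers":-0.08},{"delta_rot":[0,0,0],"xyz":[0,-0.008,0],"fingers":-0.08},{"delta_rot":[0,0,0],"xyz":[0,-0.011,0],"fingers":-0.08},{"delta_rot":[0,0,0],"xyz":[0,-0.014,0],"fingers":-0.08},{"delta_rot":[0,0,0],"xyz":[0,-0.016,0],"fingers":-0.08},{"delta_rot":[0,0,0],"xyz":[0,-0.018,0],"fingers":-0.08},{"delta_rot":[0,0,0],"xyz":[0,-0.020,0],"fingers":-0.08},{"delta_rot":[0,0,0],"xyz":[0,-0.020,0],"fingers":-0.08},{"delta_rot":[0,0,0],"xyz":[0,-0.020,0],"fingers":-0.08}]'
python3 - <<'E'
from h import *
o=look(("wrist","side","top"));save("w5.png",np.hstack([o["wrist"]["img"][:,100:540],o["side"]["img"][80:280,200:420].repeat(2,0).repeat(2,1)])[:, :800])
to(.571-.00,.001,.0116,-84.8)
E
```

```text
t: 13.35
eef_pos: [0.5906, -0.0594, 0.0113]
tool_rot: [0.0, 0.999, 0.046, 0.0]
contact_force: [0.4, -0.6, 0.0]
gripper_width: 0.543
grasp_force: 0.1
t: 14.35
eef_pos: [0.587, -0.0196, 0.0113]
tool_rot: [0.0, 0.999, 0.046, 0.0]
contact_force: [0.8, -0.6, 0.1]
gripper_width: 0.535
grasp_force: 0.1
t: 15.25
eef_pos: [0.5852, 0.0, 0.0113]
tool_rot: [0.0, 0.999, 0.046, -0.0]
contact_force: [0.1, 0.7, -0.6]
gripper_width: 0.54
grasp_force: 0.0
wrist steel_roller 0.64 [324. 213.] mid [ 0.6048 -0.0012] len 0.129 yaw 8.0
wrist yellow_stripe 0.79 [321.  96.] mid [0.667  0.0063] len 0.025 yaw -84.8
side steel_roller 0.66 [272. 195.] mid [ 0.5835 -0.    ] len 0.165 yaw 4.2
side yellow_stripe 0.59 [299. 216.] mid [ 0.4938 -0.0065] len 0.048 yaw 6.6
t 15.7 xyz [-0.014  -0.0023 -0.0003] rot [ 0. -0.  0.]
```

View pics/w5.png

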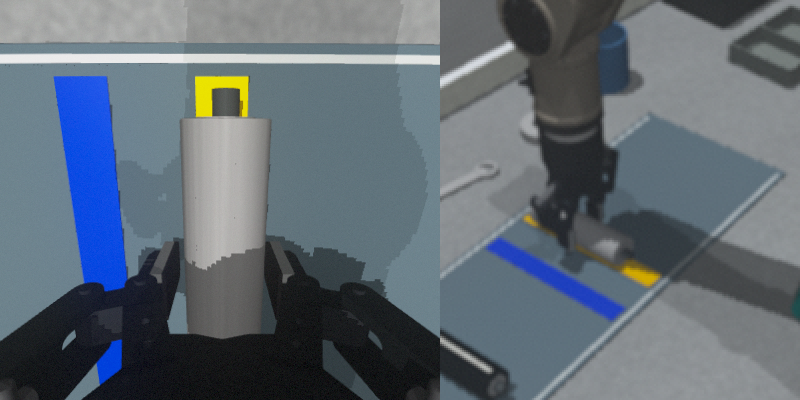

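The roller lies over the yellow stripe: stub at (226,102), visible stripe end spans 196–248. I'll open, rise, and check from above.

```bash
python3 -m crank '[{"delta_rot":[0,0,0],"xyz":[0,0,0],"fingers":-0.4},{"delta_rot":[0,0,0],"xyz":[0,0,0],"fingers":-0.8},{"delta_rot":[0,0,0],"xyz":[0,0,0],"fingers":-0.8},{"delta_rot":[0,0,0],"xyz":[0,0,-0.02],"fingers":-0.8},{"delta_rot":[0,0,0],"xyz":[0,0,-0.06],"fingers":-0.8},{"delta_rot":[0,0,0],"xyz":[-0.02,0,-0.10],"fingers":-0.8},{"delta_rot":[0,0,0],"xyz":[-0.06,0,-0.14],"fingers":-0.8},{"delta_rot":[0,0,0],"xyz":[-0.08,0,-0.18],"fingers":-0.8},{"delta_rot":[0,0,0],"xyz":[-0.08,0,-0.18],"fingers":-0.8},{"delta_rot":[0,0,0],"xyz":[-0.08,0,-0.18],"fingers":-0.8}]'
python3 - <<'E'
from h import *
o=look(("wrist","side","top"));save("w6.png",o["wrist"]["img"])
c=o["wrist"];im=cv2.cvtColor(c["img"],cv2.COLOR_RGB2HSV)
m=cv2.inRange(im,(22,120,60),(36,255,255));ys,xs=np.nonzero(m);print(len(xs),xs.min(),xs.max(),ys.min(),ys.max())
for y in range(ys.min(),ys.max(),8):
    x=xs[ys==y]
    if len(x): print(y,x.min(),x.max(),np.round(onz(c,(x.min(),y),.004)[:2],4),np.round(onz(c,(x.max(),y),.004)[:2],4))
E
```

```text
t: 16.7
eef_pos: [0.5059, -0.0073, 0.1928]
tool_rot: [-0.0, 0.999, 0.046, 0.002]
contact_force: [0.3, 0.0, -1.1]
gripper_width: 0.899
grasp_force: 0.0
wrist steel_roller 0.7 [323. 105.] mid [ 0.5876 -0.0028] len 0.165 yaw 6.4
wrist yellow_stripe 0.63 [321. 118.] mid [ 0.5724 -0.002 ] len 0.209 yaw 5.8
side steel_roller 0.63 [271. 195.] mid [5.857e-01 4.000e-04] len 0.171 yaw 3.8
side yellow_stripe 0.77 [276. 205.] mid [0.5696 0.004 ] len 0.214 yaw 6.6
832 309 334 21 215
21 310 334 [0.6756 0.0188] [ 0.6778 -0.0059]
29 309 334 [0.6681 0.0192] [ 0.6705 -0.0066]
181 310 332 [0.5081 0.0053] [ 0.5105 -0.0208]
189 311 332 [0.4985 0.0033] [ 0.5008 -0.0218]
197 311 331 [0.4886 0.0025] [ 0.4908 -0.0216]
205 311 331 [0.4786 0.0017] [ 0.4808 -0.0226]
213 311 331 [0.4684 0.0009] [ 0.4706 -0.0236]
```

View pics/w6.png

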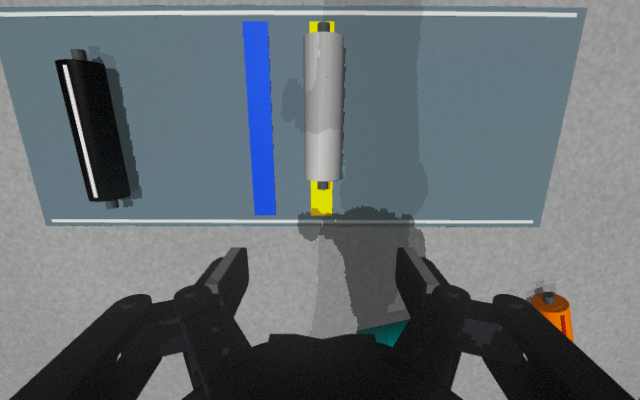

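The roller (323,105) sits centred on the yellow stripe, which shows at both stubs. The offset is about 1–2 mm and it is parallel; the black roller is untouched and the gripper is clear. Handing in.

```bash
python3 -c "
from h import *
look(('wrist',));print(job.hand_in())"
```

```text
wrist steel_roller 0.73 [323. 104.] mid [ 0.5874 -0.0027] len 0.166 yaw 6.4
wrist yellow_stripe 0.6 [322. 116.] mid [ 0.5725 -0.0025] len 0.208 yaw 5.9
the job is handed in; nothing more can be done
None
```

I rolled the steel roller onto the yellow stripe and handed the job in. It lies still about 1–2 mm off the stripe's centre line, within about 1.5° of parallel, with the black roller untouched; pushing alone would not turn it, so I nipped it on the mat without lifting it and twisted it about 4.5° in place partway.

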